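# Seat a mirror backplate level on its spray fixture

### The arm

A 6-joint arm with a two-finger parallel gripper is mounted at the origin on a cart in front of the work surface, level with it; the furniture and walls round the work are solid. World frame = base frame: x ahead of the robot, y to its left, z up, the work surface at z = 0. Lengths are in mm, angles in rad, forces in N, time in s.
With the tool pointing down it reaches from about 350 to 775 mm from the base axis. Payload 7.3 kg.
Tool frame: the origin (TCP) lies on the centre line of the jaws, within the pads' length; the fingertips stand 11 mm ahead of it and the grasp point (between the pads) lies 8 mm behind it; z points along the fingers, y is the line along which they close (so a half turn about z gives the same grasp; the last joint's range is limited). The gripper opens to 92 mm and grips with 3 to 60 N. Pads are 19 mm wide; open, the fingers measure 130 mm over their backs; the gripper's body (75 mm by 190 mm) begins 47 mm behind the grasp point.
Start: joints at [1.126, 0.342, 1.524, -0, 1.275, -0.146], TCP at [154.531, 501.761, 237.741] pointing down, gripper open.
Joint ranges: [-2.53, 2.53], [-0.77, 2.02], [0.04, 2.7], [-1, 4.14], [0.28, 2.66], [-3.11, 3.11]. Speed limits (rad/s): [2.57, 2.57, 3.14, 3.14, 3.14, 3.14].

### API

Orientations are given as [roll, pitch, yaw] about the fixed x, y, z axes, in that order (R = Rz(yaw) Ry(pitch) Rx(roll)).
In Python, from plant import bot gives the robot as it stands.
- The arm moves only by the tool step_arm, never from a script. Its argument "deltas" is a list of rows, each a list of 5 numbers: the opening, from 0 (shut) to 1 (fully open), then the shift along the tool's x, y, z each as a share of 0.5 m, from -1 to 1, then the turn about the tool's z as a share of pi/2 rad, from -1 to 1. In form: [[claw, x, y, z, turn], ...]. A call has 1 to 8 rows; each row shifts and turns the commanded pose from where the row before left it, along the tool's axes as they then stand; what a row does not reach is not made up. A row lasts 1/10 s, in which the tool goes at most 50 mm and 8.59 degrees, less where a joint would pass 70% of its speed; a pose out of reach is approached as far as the arm can. A call with a number of a shift or a turn outside -1 to 1 is refused whole. A call with a gripper value outside its range is refused whole. The fingers move at their own pace and stop on an object; the grip force is fixed at half the most. Time passes only in rows, so rows that do not move let the fingers close. It gives the time, the measured TCP pose, the force, the opening and the grip force at its end, in the units of the state.
- bot.get_obs(): the state, without advancing time (a new reading comes with each control period).
- bot.capture(name): name is "scene" or "side" or "wrist"; returns (picture, depth): 480x640x3 uint8, red, green, blue; 480x640 float32, mm along the optical axis (not along the pixel's ray), 0 where there is no reading.
- bot.camera_params(name): a dict with "fov_y" (degrees; the focal length in pixels is half the picture's height over the tangent of half this angle, whatever the lens; pixels are square), "cx", "cy" (the principal point, pixels), "k1" (the pictures are not rectified: a ray, as slopes to the right and down, at radius r is drawn at 1 + k1 r^2 times it, then the intrinsics apply), "rvec" (rotation vector, rad) and "tvec" (3), from world to camera coordinates, as OpenCV has them. Camera axes: x right, y down, z forward; pixel columns grow to the right and rows downward; lengths in mm; the calibration is good to about 2 mm. A picture is of the moment at which its call begins: read the wrist's pose just before it. camera_params takes no time and is no camera call; for the wrist camera it gives the pose at the moment of the call.
- bot.close_job(): hands the job in; it is judged then, once.
The state is a dict: "time": time; "joint_positions": joint angles; "dq": joint speeds; "tau": joint torques, N m; "tool_pos": TCP position; "tcp_rot": TCP orientation; "contact_force": force on the tool from outside, world axes, zero at the start; "moment": the same for the moment, N m; "grip_width": finger opening in mm; "finger_force": force on a finger pad.
Only numpy, scipy, OpenCV 4.12 (cv2) and the standard library are available. Lean on these libraries where they do the work, as an engineer would, in place of code of your own. Each camera call takes 0.05 s, during which the arm holds its last target. There are 200 camera calls.

### The job

Set the mirror backplate up for spraying: put the tall brass sleeve over the pin on the fixture's low end and the short one over the pin on its raised pad, each fully down. Then lift the black backplate by its grey block and lower it gently, never dropping it, over both pins until it rests flush and level on the two sleeves (either way round), and let go. Leave the tape roll and the red-capped bottle where they are.

Things in the scene. Friction and masses are not known exactly. Their poses are not given: they have to be found in the camera images.
- fixture: Spray fixture fixed to the trolley: a blue slab 176 x 70 x 20 mm (long axis = its x) with a bare aluminium pad 52 x 56 mm, 15 mm thick, on its +x end. Two upright steel pins, 10 mm in diameter, stand on its centre line at x = -60 mm (low end, on the slab) and x = +60 mm (on the pad); both tips are 92 mm above the trolley, the top 8 mm tapered. Origin: centre of the underside, z up.
- low_seat (a point): Foot of the pin at the low end, on the slab's top, 20 mm above the trolley; the tall sleeve stands here. Axes as the fixture's.
- high_seat (a point): Foot of the pin on the raised pad, on the pad's top, 35 mm above the trolley; the short sleeve stands here. Axes as the fixture's.
- plate_seat (a point): Point midway between the pins, 65 mm above the trolley, level with the tops of both sleeves once they are seated: the centre of the backplate's underside comes here. Axes as the fixture's.
- tall_mid (a point): Centre, half-way up, of the tall brass sleeve: a plain tube 45 mm high, 30 mm outside diameter, 14 mm bore, 60 g, standing upright on the trolley. z along its bore.
- short_mid (a point): Centre, half-way up, of the short brass sleeve: a plain tube 30 mm high, 30 mm outside diameter, 14 mm bore, 60 g, standing upright on the trolley. z along its bore.
- backplate: Black backplate 160 x 64 mm, 8 mm thick (long axis = its x), about 250 g, lying flat, with two 13 mm through holes on its centre line at x = -60 and +60 mm and a grey block in the middle of its top. Origin: centre of the underside, z up. It fits the pins either way round.
- plate_grip (a point): Centre of the grey block on the backplate, 29 mm above the plate's underside. The block is 46 mm along the plate's x, 24 mm along its y (grip it across these 24 mm) and rises 38 mm above the plate's top face, to 46 mm above its underside; low ribs 14 mm high run from it along x, which do not reach the gripped faces. Axes as the backplate's.
- additive_bottle: Bystander: loose small bottle with a red cap, 49 mm in diameter and 111 mm high. Origin at the centre of its underside.
- tape_roll: Bystander: loose blue roll of masking tape lying flat, 92 mm in diameter and 18 mm high. Origin at the centre of its underside.
Things that resemble listed ones, but are neither listed nor needed, are in the scene too. What is shaped like the part that bears tall_mid but orange or turquoise is not meant.

How it is judged:
By the outcome, as a careful person would: the job done as asked, in the order asked, and still so for the second after the job is handed in, with the robot touching nothing.
It also fails if it takes over 72 s, if anything falls off the work surface, if the arm or the gripper's body presses on something with over 40 N, if the wrist force passes 120 N, or if a joint passes its speed limit or range.

## Working session

There is one attempt and no reset: what is moved stays moved. The work goes in short steps, Python scripts to look and compute and a tool call to move; the robot and the scene stay as the last step left them, time stands still between calls to the robot, and variables do not carry over. Pictures are saved under pics/ and viewed, at most 12 in all, crops included, and the job is handed in when it is done.

Besides the shell and the picture viewer there is one more tool, called after "Request:" as name([rows], argument=value, ...), one row to a line, values as JSON. step_arm: Moves the arm, as the interface text tells. Shift numbers are shares of 0.5 m and turn numbers shares of pi/2 rad, none past 1 either way. Its arguments: {"type":"object","properties":{"deltas":{"type":"array","items":{"type":"array","items":{"type":"number","minimum":-1,"maximum":1}}}},"required":["deltas"]}

```bash
mkdir -p pics; ls
cat > h.py <<'E'
import numpy as np, cv2
from plant import bot
def cam(n):
    p=bot.camera_params(n); f=240/np.tan(np.radians(p['fov_y'])/2)
    R=cv2.Rodrigues(np.array(p['rvec'],float))[0]; t=np.array(p['tvec'],float).ravel()
    K=np.array([[f,0,p['cx']],[0,f,p['cy']],[0,0,1]]); return K,np.array([p['k1'],0,0,0,0.]),R,t
def ray(c,uv):
    K,d,R,t=c; uv=np.array(uv,float).reshape(-1,1,2)
    q=cv2.undistortPoints(uv,K,d)[:,0]; q=np.c_[q,np.ones(len(q))]
    return -R.T@t, q@R
def plane(c,uv,z):
    o,D=ray(c,uv); return o+D*((z-o[2])/D[:,2])[:,None]
def cloud(c,dep):
    v,u=np.mgrid[0:480,0:640]; K,d,R,t=c
    o,D=ray(c,np.stack([u,v],-1)); P=o+D*dep.reshape(-1,1); return P.reshape(480,640,3)
def proj(c,P):
    K,d,R,t=c; return cv2.projectPoints(np.array(P,float).reshape(-1,1,3),cv2.Rodrigues(R)[0],t,K,d)[0][:,0]
def snap(n,fn=None):
    c=cam(n); im,de=bot.capture(n)
    if fn: cv2.imwrite('pics/'+fn,im[:,:,::-1]); np.savez('pics/'+fn[:-4],im=im,de=de,R=c[2],t=c[3],K=c[0],d=c[1])
    return c,im,de
def load(fn):
    z=np.load('pics/'+fn+'.npz'); return (z['K'],z['d'],z['R'],z['t']),z['im'],z['de']
E
python3 - <<'E'
from h import *
o=bot.get_obs(); print(o['tool_pos'],o['tcp_rot'],o['time'])
ims=[]
for n in ['scene','side','wrist']:
    c,im,de=snap(n,n+'0.png'); print(n,-c[2].T@c[3],c[0][0,0],c[1][0])
E
```

```text
pics
[154.34397524 501.3752914  237.03027231] [-3.14000955e+00 -2.20501579e-04  2.84281069e+00] 0.0
scene [ 105.73301264 -868.49218596  641.54499904] 507.6172568188888 -0.056921412577451556
side [   -7.27240889 -1133.25483485  1070.28623511] 607.1683691083015 -0.09613961840292268
wrist [ 80.34260594 524.56474893 384.48606528] 353.18330607529214 -0.05616746279885661
```

View pics/scene0.png

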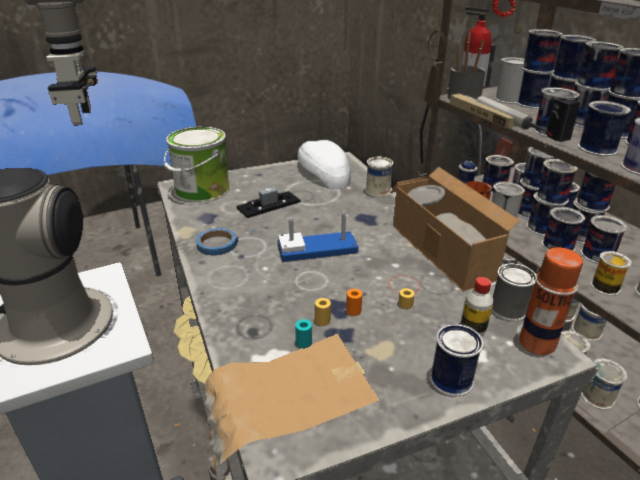

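View pics/side0.png

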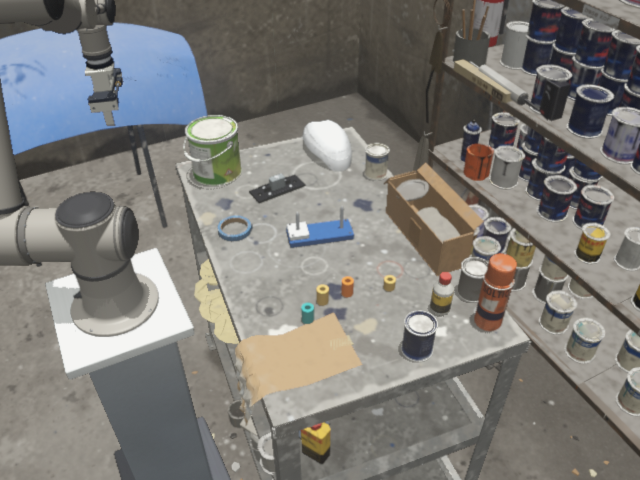

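The scene view shows the tall brass sleeve at (322,311). The lookalikes are orange at (354,302) and turquoise at (304,333). The short brass sleeve is at (406,298), the fixture at (317,245) with its pad on the left, and the backplate at (268,200).

Run:
```python
from h import *
def comp(c,im,P,m,seed):
    n,l,s,ce=cv2.connectedComponentsWithStats(m.astype(np.uint8)); 
    d=np.hypot(*(ce[1:]-seed).T)+1e3*(s[1:,4]<15); i=1+d.argmin(); return l==i,s[i]
for n,seeds in [('scene',dict(tall=(322,311),short=(406,298),orange=(354,302),turq=(304,333),plate=(268,205),slab=(320,246),tape=(217,241),cap=(482,286))),('side',dict(tall=(322,295),short=(390,284),orange=(347,287),turq=(307,313),plate=(277,188),slab=(322,234),tape=(235,228),cap=(446,280)))]:
    c,im,de=load(n+'0'); P=cloud(c,de); hsv=cv2.cvtColor(im,cv2.COLOR_RGB2HSV); h,s,v=[hsv[...,i].astype(int) for i in range(3)]
    for k,sd in seeds.items():
        z=P[...,2]; print(n,k,hsv[sd[1],sd[0]],P[sd[1],sd[0]].round())
        near=np.zeros((480,640),bool); near[sd[1]-45:sd[1]+45,sd[0]-60:sd[0]+60]=1
        if k=='plate': m=(v<60)&(z>-3)&(z<20)&near
        elif k=='slab': m=(h>100)&(h<125)&(s>150)&near
        elif k=='tape': m=(h>95)&(h<125)&(s>70)&near
        else:
            hh=h[sd[1],sd[0]]; m=(abs(h-hh)<5)&(s>110)&near
        m,st=comp(c,im,P,m,sd); Q=P[m&(de>0)]
        print('  box',st,'p',np.percentile(Q,[2,50,98],axis=0).round(0).tolist())
        if k in('tall','short','orange','turq'):
            zt=np.percentile(Q[:,2],95); T=Q[Q[:,2]>zt-8]; print('   top ctr',((T.min(0)+T.max(0))/2).round(1),zt.round(1))
        if k in('slab','plate'):
            zz=20 if k=='slab' else 8; 
            uv=np.argwhere(m)[:,::-1]; X=plane(c,uv,zz)[:,:2].astype(np.float32); r=cv2.minAreaRect(X); print('   rect',r)
```

```text
scene tall [ 20 164 112] [ 446. -241.   38.]
  box [315 298  16  28 396] p [[440.0, -242.0, 3.0], [451.0, -235.0, 32.0], [467.0, -215.0, 46.0]]
   top ctr [ 455.2 -226.9   42.7] 45.3
scene short [ 21 158 132] [ 615. -271.   26.]
  box [399 288  16  21 270] p [[609.0, -275.0, 1.0], [619.0, -267.0, 22.0], [636.0, -249.0, 31.0]]
   top ctr [ 622.6 -260.1   27. ] 30.3
scene orange [ 13 231 127] [ 516. -240.   32.]
  box [346 288  17  28 385] p [[507.0, -245.0, -1.0], [517.0, -238.0, 31.0], [540.0, -209.0, 46.0]]
   top ctr [ 520.8 -230.9   42.7] 45.3
scene turq [ 90 212  83] [ 392. -276.   36.]
  box [295 319  17  29 416] p [[382.0, -279.0, 4.0], [394.0, -273.0, 34.0], [408.0, -252.0, 46.0]]
   top ctr [ 396.9 -265.    41.8] 45.1
scene plate [140  21  36] [538. 228.  10.]
  box [237 192  63  26 626] p [[467.0, 210.0, -0.0], [532.0, 233.0, 7.0], [621.0, 273.0, 18.0]]
   rect ((543.0999145507812, 239.48187255859375), (160.55958557128906, 73.43050384521484), 5.392545223236084)
scene slab [108 179 184] [559. -21.  19.]
  box [ 281  232   77   29 1180] p [[475.0, -57.0, 3.0], [571.0, -24.0, 1
[... 899 characters left out ...]
23.0], [530.0, -224.0, 45.0]]
   top ctr [ 519.7 -233.2   41.5] 44.1
side turq [ 87 105 119] [ 391. -276.   40.]
  box [302 303  11  10  81] p [[385.0, -278.0, 36.0], [397.0, -264.0, 44.0], [410.0, -252.0, 49.0]]
   top ctr [ 397.4 -264.7   45. ] 48.2
side plate [80  8 90] [543. 237.  13.]
  box [264 188   7   4  17] p [[504.0, 238.0, 7.0], [512.0, 245.0, 13.0], [521.0, 249.0, 20.0]]
   rect ((514.7941284179688, 251.26876831054688), (19.919668197631836, 10.686678886413574), 2.953150987625122)
side slab [107 135 196] [561. -19.  19.]Traceback (most recent call last):
  File "<stdin>", line 15, in <module>
  File "<stdin>", line 4, in comp
ValueError: attempt to get argmin of an empty sequence
```

View pics/wrist0.png

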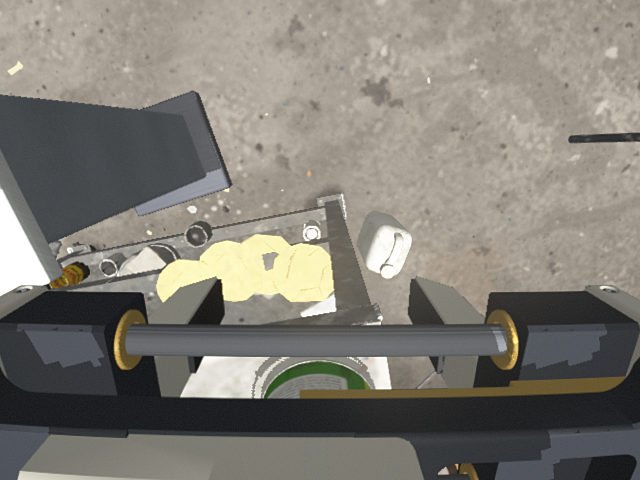

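Wrist view: only the gripper, the floor, and the pail below (about (315,385)). The fingers appear at the image bottom. Next I'll crop the chosen parts and work out the geometry for the first move.

Run:
```python
from h import *
c,im,de=load('scene0'); P=cloud(c,de)
print('pail',np.nanpercentile(P[130:195,170:225].reshape(-1,3),[3,50,97],axis=0).round().tolist())
print('box',np.nanpercentile(P[180:280,400:500].reshape(-1,3),[3,50,97],axis=0).round().tolist())
h=P[150:340,180:440,2]; print('max height mid',[ (a,P[b,a].round().tolist()) for a,b in [(291,222),(344,216),(267,192),(325,150),(380,165)]])
w=cam('wrist'); o=bot.get_obs(); Rt=cv2.Rodrigues(np.zeros(3))[0]
from scipy.spatial.transform import Rotation as Ro
Rt=Ro.from_euler('xyz',o['tcp_rot']).as_matrix()
print('cam in tool',Rt.T@(-w[2].T@w[3]-o['tool_pos']),'\n',(w[2]@Rt).round(3))
for x in [-40,0,40,80,150]: print(x,[proj(w,o['tool_pos']+Rt@np.array([x,0,z])).round()[0].tolist() for z in (0,100,200)])
big=cv2.resize(im[180:350,190:430],None,fx=3.3,fy=3.3,interpolation=cv2.INTER_CUBIC); cv2.imwrite('pics/crop1.png',big[...,::-1])
```

```text
pail [[344.0, 344.0, -1.0], [402.0, 364.0, 108.0], [479.0, 482.0, 156.0]]
box [[706.0, -289.0, -257.0], [782.0, -166.0, 80.0], [1533.0, 441.0, 135.0]]
max height mid [(291, [504.0, 10.0, 81.0]), (344, [620.0, -22.0, 81.0]), (267, [540.0, 234.0, 45.0]), (325, [768.0, 340.0, 80.0]), (380, [845.0, 170.0, 84.0])]
cam in tool [ 7.75851627e+01  1.22540068e-01 -1.47339666e+02] 
 [[-0.001  1.    -0.001]
 [-0.957 -0.001 -0.289]
 [-0.289  0.001  0.957]]
-40 [[315.0, 378.0], [315.0, 291.0], [315.0, 249.0]]
0 [[315.0, 306.0], [315.0, 241.0], [315.0, 212.0]]
40 [[315.0, 222.0], [315.0, 187.0], [315.0, 172.0]]
80 [[315.0, 125.0], [315.0, 128.0], [315.0, 129.0]]
150 [[315.0, -75.0], [315.0, 13.0], [315.0, 49.0]]
```

View pics/crop1.png

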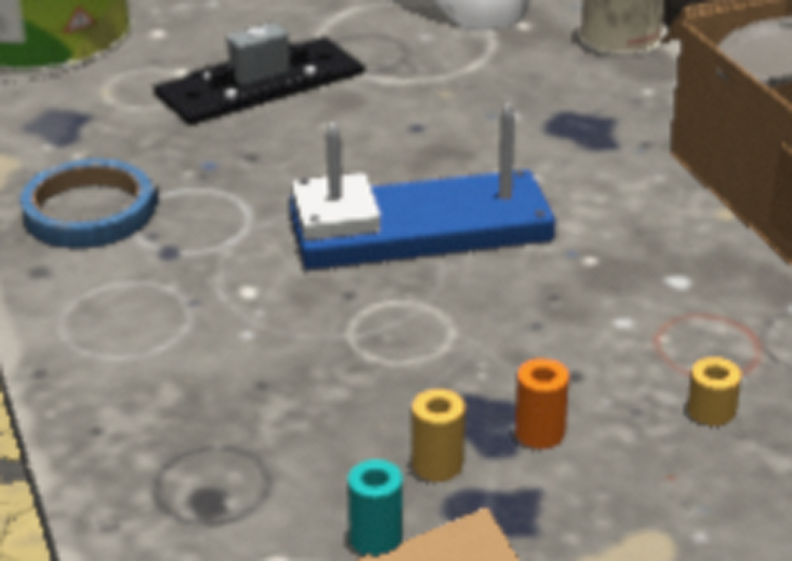

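Crop: the tall brass sleeve is at crop pixel (437,435), full picture (322,311). Orange and turquoise stand either side of it, and the short brass sleeve is at (714,392). The pad end of the fixture is nearer the robot. I'll move to hover over the fixture.

Request:
step_arm([
  [1,-0.0724,-0.0526,0,0],
  [1,-0.0724,-0.0526,0,0],
  [1,-0.0724,-0.0526,0,0],
  [1,-0.0724,-0.0526,0,0],
  [1,-0.0724,-0.0526,0,0],
  [1,-0.0724,-0.0526,0,0],
  [1,-0.0724,-0.0526,0,0],
  [1,-0.0724,-0.0526,0,0],
])

```text
time: 0.95
tool_pos: [370.0, 213.8, 237.7]
tcp_rot: [3.141, 0.0, 2.843]
contact_force: [1.4, 0.5, 0.0]
grip_width: 91.9
finger_force: 0.0
```

Request:
step_arm([
  [1,-0.0724,-0.0526,0,0],
  [1,-0.0724,-0.0526,0,0],
  [1,-0.0724,-0.0526,0,0],
  [1,-0.0724,-0.0526,0,0],
  [1,0,0,0,-0.09],
  [1,0,0,0,-0.09],
  [1,0,0,0,-0.09],
  [1,0,0,0,-0.087],
])

```text
time: 1.75
tool_pos: [476.6, 72.0, 237.4]
tcp_rot: [3.141, -0.001, -2.874]
contact_force: [-0.2, -0.2, 0.5]
grip_width: 91.5
finger_force: 0.0
```

Request:
step_arm([
  [0.55,-0.068,-0.062,0.027,0],
  [0.55,-0.068,-0.062,0.027,0],
  [0.55,-0.068,-0.062,0.027,0],
  [0.55,0,0,0,0],
])

```text
time: 2.15
tool_pos: [601.8, 6.1, 192.6]
tcp_rot: [3.141, -0.004, -2.882]
contact_force: [-0.5, 0.4, -0.2]
grip_width: 64.7
finger_force: 0.0
```

Run:
```python
from h import *
print(bot.get_obs()['tool_pos']); c,im,de=snap('wrist','w1.png')
```

```text
[601.78294233   6.06922486 192.63108359]
```

View pics/w1.png

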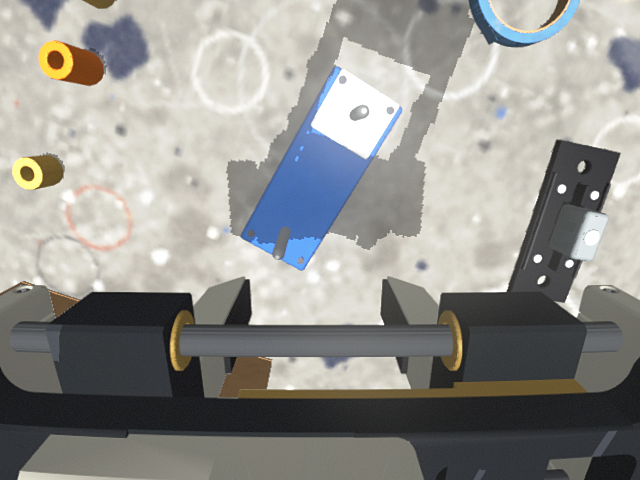

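Wrist view from above the fixture: pad pin at (360,112), low pin at (283,242). The short brass sleeve is at (28,173), orange at (57,60), and the plate's block at (590,237) with holes at (583,167) and (541,281).

```bash
cat >> h.py <<'E'
from scipy.optimize import least_squares
def pin(P,uv,lo,hi,r=5,w=40):
    v,u=int(uv[1]),int(uv[0]); Q=P[max(v-w,0):v+w,max(u-w,0):u+w].reshape(-1,3); Q=Q[(Q[:,2]>lo)&(Q[:,2]<hi)]
    return fitc(Q,r),len(Q)
def fitc(Q,r):
    s=least_squares(lambda x:np.hypot(Q[:,0]-x[0],Q[:,1]-x[1])-r,Q[:,:2].mean(0)-0,loss='soft_l1'); return s.x
def blob(m,seed):
    n,l,s,ce=cv2.connectedComponentsWithStats(m.astype(np.uint8)); d=np.hypot(*(ce[1:]-seed).T)+1e3*(s[1:,4]<10); i=1+d.argmin(); return l==i,ce[i],s[i]
def rect(c,m,z):
    cs=max(cv2.findContours(m.astype(np.uint8),0,cv2.CHAIN_APPROX_NONE)[0],key=len)
    return cv2.minAreaRect(plane(c,cs[:,0],z)[:,:2].astype(np.float32))
E
python3 - <<'E'
from h import *
c,im,de=load('w1'); P=cloud(c,de); hsv=cv2.cvtColor(im,cv2.COLOR_RGB2HSV); h,s,v=[hsv[...,i].astype(int) for i in range(3)]; z=P[...,2]
for n,uv,lo in [('high',(360,112),42),('low',(283,242),28)]:
    print(n,[ (a,b,pin(P,uv,a,b)) for a,b in ((lo,60),(60,83))])
    m,ce,st=blob((z>84)&(de>0)&(z<100)&(np.hypot(*(np.mgrid[0:480,0:640][::-1]-np.array(uv)[:,None,None]))<30),uv); print(' tip',ce,st,P[m].mean(0),P[m].max(0))
roi=np.zeros((480,640),bool); roi[0:275,220:430]=1
m,ce,st=blob((h>100)&(h<125)&(s>120)&roi&(abs(z-20)<3),(300,190)); print('slab z20',np.median(z[m]),rect(c,m,20))
m,ce,st=blob((v>190)&(s<50)&roi&(abs(z-35)<4),(360,112)); print('pad',np.median(z[m]),rect(c,m,35))
roi[:]=0; roi[130:310,500:640]=1
m,ce,st=blob((v<90)&roi&(abs(z-8)<3),(560,230)); print('plate',np.median(z[m]),rect(c,m,8))
# holes: 
for uv in [(583,167),(541,281)]:
    sub=roi&(np.hypot(*(np.mgrid[0:480,0:640][::-1]-np.array(uv)[:,None,None]))<9); mm=sub&(v>110); print('hole',mm.sum(), plane(c,[np.argwhere(mm)[:,::-1].mean(0)],4) if mm.any() else '')
m=roi&(abs(z-46)<3); print('block',m.sum(),rect(c,m,46))
b=np.argwhere(m); 
m,ce,st=blob((abs(h-22)<8)&(s>100)&(abs(z-30)<3),(28,173)); Q=P[m]; print('short',rect(c,m,30),cv2.minEnclosingCircle(Q[:,:2].astype(np.float32)),np.median(Q[:,2]))
E
```

```text
high [(42, 60, (array([505.0066685,  13.6961586]), 30)), (60, 83, (array([505.0248101 ,  13.73797965]), 50))]
 tip [362.31927711 111.15060241] [356 104  14  15 166] [505.31285798  13.24856573  88.25465095] [509.97606916  18.11851872  94.06921402]
low [(28, 60, (array([620.77819572, -19.11781607]), 113)), (60, 83, (array([620.81442903, -19.16584556]), 109))]
 tip [277.66101695 253.41525424] [272 248  13  12 118] [619.24504389 -19.04123204  88.24702766] [625.31818803 -14.30873152  93.25254409]
slab z20 20.34418710748082 ((595.0159301757812, -11.89639663696289), (68.26707458496094, 106.49755859375), 74.28268432617188)
pad 35.340555954736544 ((505.1927490234375, 13.508975982666016), (55.9344596862793, 52.03404998779297), 74.07435607910156)
plate 8.554757857338728 ((548.26708984375, 246.90969848632812), (159.40594482421875, 67.64939880371094), 5.446916103363037)
hole 66 [[488.2817157  242.70231712   4.        ]]
hole 56 [[607.86047802 254.13482313   4.        ]]
block 1177 ((547.71875, 246.31610107421875), (44.985939025878906, 26.142822265625), 5.227311134338379)
short ((624.39013671875, -258.1896057128906), (15.040116310119629, 13.54664421081543), 1.9860886335372925) ((625.0250854492188, -259.67742919921875), 8.466948509216309) 28.86405227455856
```

Request:
step_arm([
  [0.55,0.0673,-0.0625,0.0173,0],
  [0.55,0.0673,-0.0625,0.0173,0],
  [0.55,0.0673,-0.0625,0.0173,0],
  [0.55,0.0673,-0.0625,0.0173,0],
  [0.55,0.0673,-0.0625,0.0173,0],
  [0.55,0.0673,-0.0625,0.0173,0],
  [0.55,0,0,0,0],
  [0.55,0,0,0,0],
])

```text
time: 3.0
tool_pos: [452.3, -224.5, 145.9]
tcp_rot: [3.141, 0.001, -2.882]
contact_force: [-0.2, 0.4, 1.3]
grip_width: 50.5
finger_force: 0.0
```

```bash
cat >> h.py <<'E'
from scipy.spatial.transform import Rotation as Ro
def sleeve(c,im,de,H,guess,hue=22,dh=6):
    P=cloud(c,de); hsv=cv2.cvtColor(im,cv2.COLOR_RGB2HSV).astype(int); h,s=hsv[...,0],hsv[...,1]
    m=(abs(h-hue)<dh)&(s>90)&(abs(P[...,2]-H)<3)&(np.hypot(P[...,0]-guess[0],P[...,1]-guess[1])<25)
    cs=max(cv2.findContours(m.astype(np.uint8),0,cv2.CHAIN_APPROX_NONE)[0],key=len); X=plane(c,cs[:,0],H)[:,:2].astype(np.float32)
    return cv2.minEnclosingCircle(X), X.mean(0), m.sum()
def totool(p):
    o=bot.get_obs(); return Ro.from_euler('xyz',o['tcp_rot']).as_matrix().T@(np.array(p)-o['tool_pos'])
E
python3 - <<'E'
from h import *
o=bot.get_obs();print(o['tool_pos'],o['tcp_rot']); c,im,de=snap('wrist','w2.png')
r=sleeve(c,im,de,45,(455,-227)); print(r); print('tool delta to grasp',totool([*r[0][0],29]))
E
```

```text
[ 452.26275643 -224.47063318  145.91607519] [ 3.14146654e+00  5.72086743e-04 -2.88176846e+00]
(((455.54864501953125, -226.17819213867188), 15.053685188293457), array([ 455.63513, -225.8334 ], dtype=float32), np.int64(937))
tool delta to grasp [ -1.76326737  -2.9104824  117.02470345]
```

View pics/w2.png

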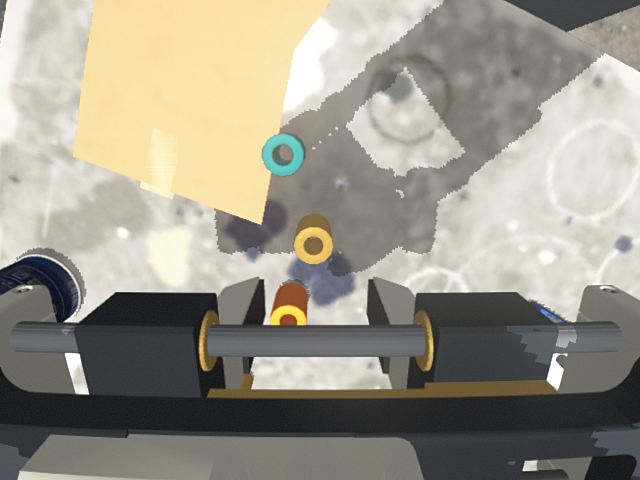

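Wrist view: the tall brass ring is at (314,243), centred between the fingers. Orange is below it and turquoise above, both clear of the finger paths. Descending.

Request:
step_arm([
  [0.55,-0.0035,-0.0058,0.07,0],
  [0.55,0,0,0.07,0],
  [0.55,0,0,0.05,0],
  [0.55,0,0,0.03,0],
  [0.55,0,0,0.014,0],
  [0.55,0,0,0,0],
])

```text
time: 3.65
tool_pos: [455.8, -225.5, 28.0]
tcp_rot: [3.141, -0.0, -2.878]
contact_force: [-0.2, -0.5, 0.4]
grip_width: 50.5
finger_force: 0.0
```

Request:
step_arm([
  [0,0,0,0,0],
  [0,0,0,0,0],
  [0,0,0,0,0],
  [0,0,0,0,0],
  [0,0,0,0,0],
  [0,0,0,0,0],
])

```text
time: 4.25
tool_pos: [455.8, -227.0, 29.1]
tcp_rot: [-3.141, 0.001, -2.88]
contact_force: [-0.7, 1.8, 7.1]
grip_width: 29.7
finger_force: 30.0
```

Request:
step_arm([
  [0,0,0,-0.04,0],
  [0,0,0,-0.09,0],
  [0,0,0,-0.1,0],
  [0,-0.0709,0.0525,0,0],
  [0,-0.0709,0.0525,0,0],
  [0,-0.0709,0.0525,0,0],
  [0,-0.0709,0.0525,0,0],
  [0,-0.0709,0.0525,0,0],
])

```text
time: 5.05
tool_pos: [593.3, -52.8, 143.4]
tcp_rot: [-3.141, -0.0, -2.88]
contact_force: [0.2, -0.6, -1.1]
grip_width: 29.7
finger_force: 30.0
```

Request:
step_arm([
  [0,-0.0709,0.0525,0,0],
  [0,0,0,0,0],
  [0,0,0,0,0],
])

```text
time: 5.35
tool_pos: [619.9, -18.9, 142.7]
tcp_rot: [3.141, -0.001, -2.878]
contact_force: [0.1, 0.7, -0.9]
grip_width: 29.4
finger_force: 30.0
```

Run:
```python
from h import *
o=bot.get_obs();print(o['tool_pos'],o['tcp_rot'],o['grip_width']); c,im,de=snap('wrist','w3.png'); P=cloud(c,de)
H=o['tool_pos'][2]+16
r=sleeve(c,im,de,H,o['tool_pos']); print('held ring',r,totool([*r[0][0],H])); 
Q=P[(P[...,2]>40)&(P[...,2]<83)&(de>0)&(np.hypot(P[...,0]-505,P[...,1]-13.6)<14)]; print('high',len(Q),fitc(Q,5))
Q=P[(P[...,2]>25)&(P[...,2]<83)&(de>0)&(np.hypot(P[...,0]-620,P[...,1]+19)<12)]; print('low',len(Q),len(Q) and fitc(Q,5))
print('target tool delta',totool([620.6,-19.1,0]))
```

```text
[619.88196401 -18.87864007 142.69386106] [ 3.14145040e+00 -1.12500668e-03 -2.87764576e+00] 29.43395447903115
held ring (((618.8541259765625, -19.45193862915039), 14.59136962890625), array([613.5698  , -21.027628], dtype=float32), np.int64(1481)) [  0.4955467    0.56907198 -15.83044238]
high 324 [504.98555053  13.70843849]
low 342 [620.74067231 -19.05181071]
target tool delta [ -1.48226329   0.43477159 142.86103094]
```

View pics/w3.png

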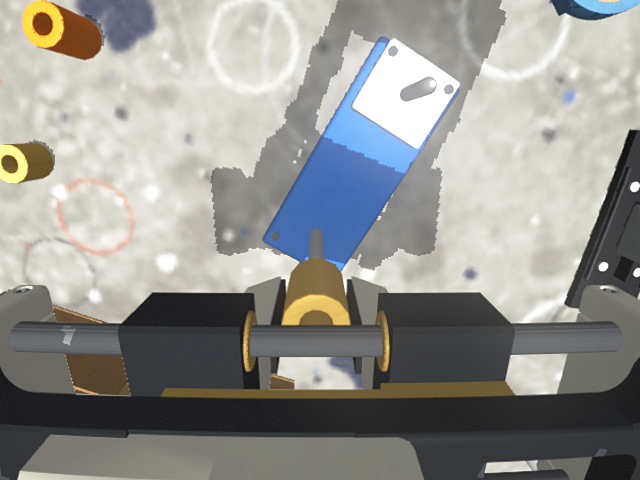

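The held sleeve's ring is at (316,310), with the low pin right under it at (316,240). That needs about a 1 mm correction, then I'll lower it.

Request:
step_arm([
  [0,-0.0024,0.0003,0.02,0],
  [0,0,0,0.02,0],
  [0,0,0,0.02,0],
  [0,0,0,0.02,0],
  [0,0,0,0,0],
])

```text
time: 5.9
tool_pos: [619.9, -19.4, 101.1]
tcp_rot: [3.14, -0.003, -2.88]
contact_force: [0.4, -0.2, -0.7]
grip_width: 29.9
finger_force: 30.0
```

Request:
step_arm([
  [0,0,0,0.03,0],
  [0,0,0,0.03,0],
  [0,0,0,0.02,0],
  [0,0,0,0.01,0],
  [0,0,0,0.008,0],
  [0,0,0,0.004,0],
  [0,0,0,0,0],
])

```text
time: 6.6
tool_pos: [621.3, -19.2, 52.5]
tcp_rot: [-3.142, 0.0, -2.88]
contact_force: [0.2, 0.4, 0.4]
grip_width: 29.4
finger_force: 30.0
```

Request:
step_arm([
  [0,0,0,0.003,0],
  [0,0,0,0.002,0],
  [0,0,0,0.002,0],
  [0,0,0,0,0],
])

```text
time: 7.0
tool_pos: [621.3, -19.2, 49.2]
tcp_rot: [-3.141, 0.0, -2.88]
contact_force: [-1.3, 0.6, 0.7]
grip_width: 30.0
finger_force: 30.0
```

Request:
step_arm([
  [0,0,0,0.002,0],
  [0,0,0,0,0],
])

```text
time: 7.2
tool_pos: [621.4, -19.2, 49.1]
tcp_rot: [-3.141, 0.001, -2.88]
contact_force: [-3.2, 0.8, 9.2]
grip_width: 29.5
finger_force: 30.0
```

Request:
step_arm([
  [0.55,0,0,0,0],
  [0.55,0,0,0,0],
  [0.55,0,0,0,0],
  [0.55,0,0,-0.04,0],
  [0.55,0,0,-0.08,0],
  [0.55,0,0,-0.08,0],
  [0.55,0,0,0,0],
])

```text
time: 7.9
tool_pos: [624.3, -19.6, 153.8]
tcp_rot: [-3.137, 0.01, -2.879]
contact_force: [0.1, -0.6, 0.8]
grip_width: 50.6
finger_force: 0.0
```

Request:
step_arm([
  [0.55,0.0252,-0.0927,0,0],
  [0.55,0.0252,-0.0927,0,0],
  [0.55,0.0252,-0.0927,0,0],
  [0.55,0.0252,-0.0927,0,0],
  [0.55,0.0252,-0.0927,0,0],
  [0.55,0,0,0,0],
  [0.55,0,0,0,0],
])

```text
time: 8.6
tool_pos: [619.7, -260.3, 146.5]
tcp_rot: [3.14, -0.001, -2.882]
contact_force: [-0.3, 0.7, 0.4]
grip_width: 50.1
finger_force: 0.0
```

Run:
```python
from h import *
o=bot.get_obs();print(o['tool_pos'],o['tcp_rot']); c,im,de=snap('wrist','w4.png')
r=sleeve(c,im,de,30,(623,-260)); print(r); print('tool delta to grasp',totool([*r[0][0],15]))
c,im,de=load('scene0'); P=cloud(c,de)
M=(P[...,2]>55)&(P[...,2]<150)
D=P[M&(np.hypot(P[...,0]-624,P[...,1]+259)<200)]
y=np.radians(195); 
for yaw in (195,180,165,150):
    y=np.radians(yaw); rel=D[:,:2]-[624,-259.5]; a=rel@[np.cos(y),np.sin(y)]; b=rel@[np.sin(y),-np.cos(y)]
    dx=np.maximum(abs(a)-37.5,0); dy=np.maximum(abs(b)-95,0); d=np.hypot(dx,dy); i=d.argmin(); print(yaw,d.min(),D[i])
# low pin/sleeve check
c,im,de=snap('scene','s4.png'); r=sleeve(c,im,de,65,(620.5,-19)); print('tall seated',r)
```

```text
[ 619.65765948 -260.32764189  146.52017407] [ 3.14006935e+00 -9.15853874e-04 -2.88213064e+00]
(((624.0960693359375, -259.07958984375), 14.81403636932373), array([ 624.00146, -259.06372], dtype=float32), np.int64(833))
tool delta to grasp [ -4.09190332  -1.41581785 131.79998957]
195 14.658352062048436 [ 687.37506559 -356.04538223   75.26426521]
180 13.777411308263083 [ 673.20702881 -361.76378267   61.55466342]
165 33.80199911378842 [ 668.08014701 -370.44755169   60.54980364]
150 51.269311956658846 [ 755.23586057 -194.99565616   57.25911464]
tall seated (((618.8983764648438, -23.09346580505371), 15.580547332763672), array([618.3026  , -24.982357], dtype=float32), np.int64(53))
```

Request:
step_arm([
  [0.55,0,0,0.01,0.095],
  [0.55,0,0,0,0.095],
  [0.55,0,0,0,0.095],
  [0.55,-0.0082,0.0041,0.06,0],
  [0.55,0,0,0.06,0],
  [0.55,0,0,0.06,0],
  [0.55,0,0,0.04,0],
  [0.55,0,0,0,0],
])

```text
time: 9.5
tool_pos: [623.1, -255.0, 29.4]
tcp_rot: [3.139, -0.006, 2.958]
contact_force: [-0.8, 0.5, 0.1]
grip_width: 50.5
finger_force: 0.0
```

Run:
```python
from h import *
for i in range(3):
  o=bot.get_obs();print(o['tool_pos'],o['tcp_rot']); print('tool delta',totool([624.1,-259.1,15])); c,im,de=snap('wrist')
r=sleeve(c,im,de,30,(624,-259)); print(r)
```

```text
[ 623.11629276 -255.02520252   29.36969296] [ 3.13913638 -0.00649126  2.95820632]
tool delta [-1.80353373 -3.86233777 14.34884466]
[ 624.29312288 -255.95114116   31.621965  ] [ 3.14035198e+00 -3.00560994e-03  2.95799181e+00]
tool delta [-0.43497087 -3.15181211 16.61683513]
[ 625.27061289 -256.83342563   33.28160085] [3.14147034e+00 1.06455985e-04 2.95767540e+00]
tool delta [ 0.7383005  -2.44466847 18.28122348]
(((623.842041015625, -258.7688903808594), 15.201842308044434), array([ 623.24097, -258.62427], dtype=float32), np.int64(2135))
```

Request:
step_arm([
  [0.55,0,-0.0015,0.02,0],
  [0.55,0,0,0.014,0],
  [0.55,0,0,0,0],
  [0.55,0,0,0,0],
])

```text
time: 10.05
tool_pos: [624.4, -258.9, 15.6]
tcp_rot: [3.141, -0.0, 2.956]
contact_force: [-1.2, -0.3, 0.9]
grip_width: 50.1
finger_force: 0.0
```

Request:
step_arm([
  [0,0,0,0,0],
  [0,0,0,0,0],
  [0,0,0,0,0],
  [0,0,0,0,0],
  [0,0,0,0,0],
  [0,0,0,-0.04,0],
  [0,0,0,-0.09,0],
  [0,0,0,-0.09,0],
])

```text
time: 10.85
tool_pos: [623.8, -258.5, 125.8]
tcp_rot: [3.141, -0.003, 2.956]
contact_force: [0.8, -1.2, -0.7]
grip_width: 28.9
finger_force: 30.0
```

Request:
step_arm([
  [0,0.0478,0.0703,0,0],
  [0,0.0478,0.0703,0,0],
  [0,0.0478,0.0703,0,0],
  [0,0.0478,0.0703,0,0],
  [0,0.0478,0.0703,0,0],
  [0,0.0478,0.0703,0,0],
  [0,0.0478,0.0703,0,0],
  [0,0,0,0,0],
])

```text
time: 11.65
tool_pos: [503.0, 17.8, 125.8]
tcp_rot: [3.141, -0.003, 2.96]
contact_force: [0.7, -0.5, 0.3]
grip_width: 29.3
finger_force: 30.0
```

Request:
step_arm([
  [0,0,0,0,0],
  [0,0,0,0,0],
])

```text
time: 11.85
tool_pos: [506.3, 13.1, 126.0]
tcp_rot: [-3.141, 0.001, 2.955]
contact_force: [0.4, 0.2, -0.4]
grip_width: 29.2
finger_force: 30.0
```

Run:
```python
from h import *
o=bot.get_obs();print(o['tool_pos'],o['tcp_rot'],o['grip_width']); c,im,de=snap('wrist','w5.png'); P=cloud(c,de)
H=o['tool_pos'][2]+14.4
r=sleeve(c,im,de,H,o['tool_pos']); print('held ring',r,totool([*r[0][0],H])); 
Q=P[(P[...,2]>40)&(P[...,2]<83)&(de>0)&(np.hypot(P[...,0]-505,P[...,1]-13.6)<12)]; p=fitc(Q,5); print('high',len(Q),p,totool([*p,50]))
print('prev',totool([505.1,13.7,50]))
```

```text
[506.29528483  13.12027502 125.97752811] [-3.14146150e+00  1.02187845e-03  2.95549247e+00] 29.151922982874595
held ring (((504.74114990234375, 13.485108375549316), 14.776971817016602), array([499.8217  ,  14.274552], dtype=float32), np.int64(1571)) [  1.62391282   0.31932411 -14.51915836]
high 332 [505.08717486  13.26419073] [ 1.3094087   0.17296789 75.85863644]
prev [ 1.37774252  0.60357756 75.85855537]
```

View pics/w5.png

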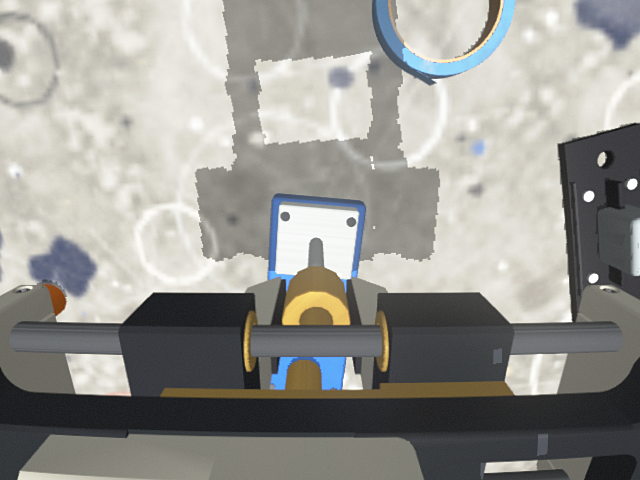

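The short sleeve is held at (315,305), with the high pin showing directly below it at (316,245). Shifting +1 mm in x and lowering.

Request:
step_arm([
  [0,0.002,0,0.02,0],
  [0,0,0,0.02,0],
  [0,0,0,0.03,0],
  [0,0,0,0.03,0],
  [0,0,0,0.025,0],
  [0,0,0,0.015,0],
  [0,0,0,0,0],
  [0,0,0,0,0],
])

```text
time: 12.7
tool_pos: [504.7, 13.9, 55.7]
tcp_rot: [3.142, -0.0, 2.956]
contact_force: [-0.1, -0.6, -1.0]
grip_width: 29.5
finger_force: 30.0
```

Request:
step_arm([
  [0,0,0,0.004,0],
  [0,0,0,0.004,0],
  [0,0,0,0.002,0],
  [0,0,0,0.002,0],
  [0,0,0,0,0],
])

```text
time: 13.2
tool_pos: [504.8, 14.1, 50.9]
tcp_rot: [3.142, 0.001, 2.956]
contact_force: [-3.4, 0.1, 8.6]
grip_width: 29.0
finger_force: 30.0
```

Request:
step_arm([
  [0.55,0,0,0,0],
  [0.55,0,0,0,0],
  [0.55,0,0,0,0],
  [0.55,0,0,-0.04,0],
  [0.55,0,0,-0.08,0],
  [0.55,0,0,-0.08,0],
  [0.55,0,0,0,0],
])

```text
time: 13.9
tool_pos: [507.6, 13.8, 154.6]
tcp_rot: [3.141, 0.01, 2.956]
contact_force: [0.7, 0.7, -0.5]
grip_width: 50.3
finger_force: 0.0
```

Request:
step_arm([
  [0.55,0,0.095,0,0],
  [0.55,0,0.095,0,0],
  [0.55,0,0.095,0,0],
  [0.55,0,0.095,0,0],
  [0.55,0,0.095,0,0],
  [0.55,0,0,0,-0.0885],
  [0.55,0,0,0,-0.0885],
  [0.55,0,0,0,0],
])

```text
time: 14.7
tool_pos: [547.9, 247.8, 148.6]
tcp_rot: [-3.141, -0.002, -3.047]
contact_force: [-0.1, -0.4, -0.0]
grip_width: 50.4
finger_force: 0.0
```

```bash
cat >> h.py <<'E'
def holes(c,im,guess,z):
    g=cv2.cvtColor(im,cv2.COLOR_RGB2GRAY); out=[]
    yy,xx=np.mgrid[0:480,0:640]
    for q in guess:
        uv=proj(c,[[*q,z]])[0]; m=(np.hypot(xx-uv[0],yy-uv[1])<14)
        n,l,s,ce=cv2.connectedComponentsWithStats((m&(g>95)).astype(np.uint8))
        out.append((uv.round(1).tolist(),[(s[i,4],plane(c,[ce[i]],z)[0,:2].round(1).tolist()) for i in range(1,n) if s[i,4]>12]))
    return out
E
python3 - <<'E'
from h import *
bot.capture('wrist')
o=bot.get_obs();print(o['tool_pos'],o['tcp_rot']); c,im,de=snap('wrist','w6.png'); P=cloud(c,de)
m=(abs(P[...,2]-46)<3)&(de>0)&(np.hypot(P[...,0]-548,P[...,1]-247)<40); r=rect(c,m,46); print('block',r,totool([*r[0],24]))
g=cv2.cvtColor(im,cv2.COLOR_RGB2GRAY); m=(g<90)&(abs(P[...,2]-8)<3)&(np.hypot(P[...,0]-548,P[...,1]-247)<100); print('plate',rect(c,m,8))
print(holes(c,im,[(488.3,242.7),(607.8,254)],8))
E
```

```text
[548.08404128 247.51629885 148.83557721] [-3.14138029e+00 -1.33252037e-03 -3.05196256e+00]
block ((546.7015991210938, 248.4163818359375), (45.10953140258789, 23.529781341552734), 5.887908458709717) [  1.27845057   1.28902567 125.11407609]
plate ((551.0167236328125, 249.32687377929688), (152.82908630371094, 63.52830123901367), 5.747489929199219)
[([316.4, 154.6], [(np.int32(43), [479.5, 239.6]), (np.int32(194), [487.8, 243.0])]), ([317.0, 292.0], [(np.int32(118), [605.6, 254.2])])]
```

View pics/w6.png

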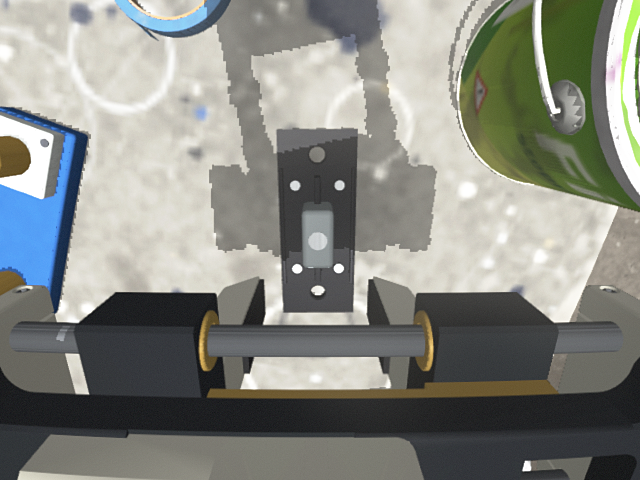

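Wrist view: plate block at (317,236), between the fingers. Plate holes at (317,154) and (318,291). The pail at right is clear. Descending onto the block.

Request:
step_arm([
  [0.55,0.002,0.0026,0.07,-0.006],
  [0.55,0,0,0.07,0],
  [0.55,0,0,0.06,0],
  [0.55,0,0,0.03,0],
  [0.55,0,0,0.02,0],
  [0.55,0,0,0,0],
  [0.55,0,0,0,0],
])

```text
time: 15.5
tool_pos: [547.9, 248.6, 25.5]
tcp_rot: [3.141, 0.001, -3.041]
contact_force: [1.2, -0.4, -0.2]
grip_width: 50.4
finger_force: 0.0
```

Request:
step_arm([
  [0,0,0,0,0],
  [0,0,0,0,0],
  [0,0,0,0,0],
  [0,0,0,0,0],
  [0,0,0,0,0],
  [0,0,0,0,0],
])

```text
time: 16.1
tool_pos: [547.5, 248.7, 25.3]
tcp_rot: [3.141, 0.001, -3.04]
contact_force: [-0.9, 0.3, 4.4]
grip_width: 23.6
finger_force: 30.0
```

Run:
```python
from h import *
for i in range(3): o=bot.get_obs();print(o['tool_pos'],o['tcp_rot'],o['grip_width']); c,im,de=snap('wrist','w7.png')
P=cloud(c,de)
m=(abs(P[...,2]-46)<3)&(de>0)&(np.hypot(P[...,0]-548,P[...,1]-247)<40); r=rect(c,m,46); print('block',m.sum(),r,totool([*r[0],24]))
g=cv2.cvtColor(im,cv2.COLOR_RGB2GRAY); print(holes(c,im,[(487.8,242.9)],8))
```

```text
[547.53522851 248.71988068  25.28156831] [ 3.14141957e+00  6.06127177e-04 -3.03995276e+00] 23.636889436123774
[547.53902133 248.74660808  25.28965164] [ 3.14142727e+00  6.52966508e-04 -3.03988926e+00] 23.57136526057707
[547.54947297 248.73815465  25.26804578] [ 3.14141119e+00  6.46721071e-04 -3.03990724e+00] 23.95458208438813
block 3992 ((534.1697998046875, 247.2113800048828), (21.530033111572266, 40.49608612060547), 5.749836444854736) [13.46286738 -0.17590155  1.29067974]
[([316.3, 170.9], [(np.int32(568), [487.5, 242.8])])]
```

Request:
step_arm([
  [0,0,0,-0.02,0],
  [0,0,0,-0.05,0],
  [0,0,0,-0.06,0],
  [0,0,0,-0.06,0],
  [0,0,0,-0.04,0],
  [0,0,0,0,0],
  [0,0,0,0,0],
])

```text
time: 16.95
tool_pos: [546.9, 248.5, 139.1]
tcp_rot: [-3.141, -0.001, -3.04]
contact_force: [-1.0, 0.3, -3.4]
grip_width: 24.0
finger_force: 30.0
```

Request:
step_arm([
  [0,0.0025,-0.063,0,0],
  [0,0.0025,-0.063,0,0],
  [0,0.0025,-0.063,0,0],
  [0,0.0025,-0.063,0,0],
  [0,0.0025,-0.063,0,0],
  [0,0.0025,-0.063,0,0],
  [0,0.0025,-0.063,0,0],
  [0,0.0025,-0.063,0,0],
])

```text
time: 17.75
tool_pos: [561.7, -4.1, 137.6]
tcp_rot: [3.14, -0.004, -3.04]
contact_force: [0.6, 0.2, -2.5]
grip_width: 23.6
finger_force: 30.0
```

Request:
step_arm([
  [0,0,0,0,0.06],
  [0,0,0,0,0.06],
  [0,0,0,0,0.06],
  [0,0,0,0,0.06],
  [0,0,0,0,0],
  [0,0,0,0,0],
  [0,0,0,0,0],
])

```text
time: 18.45
tool_pos: [562.6, -2.9, 139.0]
tcp_rot: [-3.141, -0.001, 2.868]
contact_force: [0.2, -0.4, -3.4]
grip_width: 23.5
finger_force: 30.0
```

Run:
```python
from h import *
o=bot.get_obs();print(o['tool_pos'],o['tcp_rot'],o['grip_width']); c,im,de=snap('wrist','w8.png'); P=cloud(c,de)
print('target',totool([562.95,-2.7,90]), 'yaw target',np.radians(164.2))
T=Ro.from_euler('xyz',o['tcp_rot']).as_matrix(); zt=o['tool_pos'][2]-25.3+8
hg=(o['tool_pos']+T@[60,0,0])[:2]; print('hole guess',hg,proj(c,[[*hg,zt]]))
Q=P[(P[...,2]>40)&(P[...,2]<95)&(de>0)&(np.hypot(P[...,0]-505,P[...,1]-13.6)<12)]; print('pin pts',len(Q))
pm=(abs(P[...,2]-zt)<4)&(np.hypot(P[...,0]-hg[0],P[...,1]-hg[1])<60)&(cv2.cvtColor(im,cv2.COLOR_RGB2GRAY)<110)
Z=P[pm]; A=np.c_[Z[:,:2]-Z[:,:2].mean(0),np.ones(len(Z))]; s=np.linalg.lstsq(A,Z[:,2],rcond=None)[0]; print('plate tilt deg',np.degrees(s[:2]),s[2],zt); print(rect(c,pm,s[2]))
u,v=proj(c,[[*hg,zt]])[0].astype(int); y0=max(v-110,0); cv2.imwrite('pics/c8.png',cv2.resize(im[y0:y0+260,u-130:u+130],None,fx=2.2,fy=2.2)[...,::-1]); print(u-130,y0)
```

```text
[562.6000807   -2.94996597 139.03024476] [-3.14147913e+00 -1.45742716e-03  2.86826880e+00] 23.525686838731875
target [-0.18218303  0.29733609 49.26615553] yaw target 2.865830631774689
hole guess [504.82740226  13.24602054] [[315.29155048 171.06382783]]
pin pts 505
plate tilt deg [ 0.2138694  -0.00144275] 122.29314061976243 121.73024475970463
((523.3397827148438, 8.441890716552734), (64.46881103515625, 71.89456939697266), 74.9205093383789)
185 61
```

View pics/c8.png

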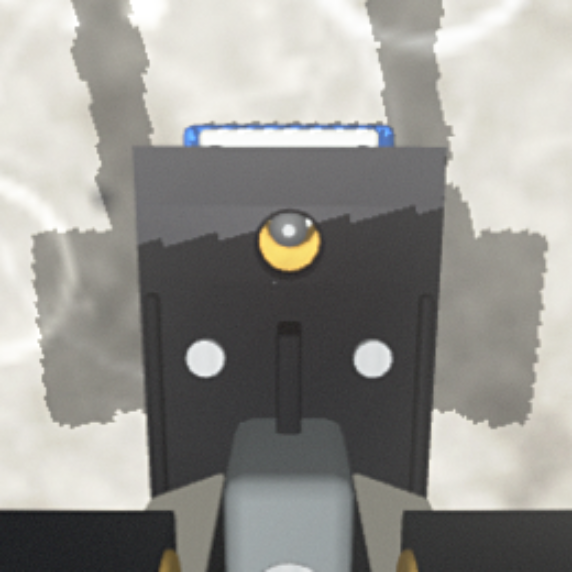

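Crop: the high pin's tip is at crop (289,228), seen through the hole at (289,241). That offset matches the expected parallax, so it is aligned. The plate is level. Lowering slowly.

Request:
step_arm([
  [0,0,0.0003,0.015,0.001],
  [0,0,0,0.015,0],
  [0,0,0,0.012,0],
  [0,0,0,0.012,0],
  [0,0,0,0.01,0],
  [0,0,0,0.01,0],
  [0,0,0,0,0],
  [0,0,0,0,0],
])

```text
time: 19.3
tool_pos: [563.1, -2.9, 102.8]
tcp_rot: [3.141, 0.0, 2.865]
contact_force: [-0.0, 0.0, -3.8]
grip_width: 23.9
finger_force: 30.0
```

Request:
step_arm([
  [0,0,0,0.006,0],
  [0,0,0,0.006,0],
  [0,0,0,0.004,0],
  [0,0,0,0,0],
  [0,0,0,0,0],
])

```text
time: 19.8
tool_pos: [563.0, -2.9, 94.8]
tcp_rot: [3.141, -0.0, 2.865]
contact_force: [0.7, 0.3, -3.3]
grip_width: 23.7
finger_force: 30.0
```

Request:
step_arm([
  [0,0,0,0.003,0],
  [0,0,0,0.002,0],
  [0,0,0,0.002,0],
  [0,0,0,0.001,0],
  [0,0,0,0,0],
  [0,0,0,0,0],
])

```text
time: 20.4
tool_pos: [563.1, -2.9, 90.8]
tcp_rot: [3.141, 0.0, 2.865]
contact_force: [-0.3, -0.2, -3.1]
grip_width: 24.1
finger_force: 30.0
```

Request:
step_arm([
  [0,0,0,0.001,0],
  [0,0,0,0,0],
])

```text
time: 20.6
tool_pos: [563.1, -2.9, 90.3]
tcp_rot: [3.141, 0.0, 2.865]
contact_force: [0.3, 0.8, -2.9]
grip_width: 23.6
finger_force: 30.0
```

Not carried yet (-2.9 N is still the plate's weight). Lowering in half-millimetre steps.

Request:
step_arm([
  [0,0,0,0.001,0],
  [0,0,0,0,0],
  [0,0,0,0,0],
])

```text
time: 20.9
tool_pos: [563.1, -2.9, 90.3]
tcp_rot: [3.141, 0.001, 2.865]
contact_force: [-2.5, 0.8, 2.9]
grip_width: 23.5
finger_force: 30.0
```

Request:
step_arm([
  [0,0,0,0.001,0],
  [0,0,0,0,0],
  [0,0,0,0,0],
])

```text
time: 21.2
tool_pos: [563.2, -2.9, 90.3]
tcp_rot: [3.141, 0.001, 2.865]
contact_force: [-3.4, 0.8, 7.0]
grip_width: 23.7
finger_force: 30.0
```

The plate seated at the expected height. Releasing and rising.

Request:
step_arm([
  [0.55,0,0,0,0],
  [0.55,0,0,0,0],
  [0.55,0,0,0,0],
  [0.55,0,0,0,0],
  [0.55,0,0,-0.02,0],
  [0.55,0,0,-0.06,0],
  [0.55,0,0,-0.08,0],
  [0.55,0,0,-0.08,0],
])

```text
time: 22.0
tool_pos: [562.8, -2.9, 211.1]
tcp_rot: [3.142, -0.0, 2.865]
contact_force: [1.2, -0.4, -0.3]
grip_width: 50.9
finger_force: 0.0
```

Request:
step_arm([
  [0.55,0,0,0,0],
  [0.55,0,0,0,0],
])

```text
time: 22.2
tool_pos: [563.4, -2.9, 210.7]
tcp_rot: [3.141, 0.003, 2.865]
contact_force: [0.0, 0.2, -1.0]
grip_width: 50.3
finger_force: 0.0
```

Run:
```python
from h import *
o=bot.get_obs();print(o['tool_pos'],o['contact_force'],o['time']); c,im,de=snap('wrist','w9.png'); P=cloud(c,de)
g=cv2.cvtColor(im,cv2.COLOR_RGB2GRAY)
pm=(abs(P[...,2]-73)<4)&(g<110)&(np.hypot(P[...,0]-563,P[...,1]+3)<85)
Z=P[pm]; A=np.c_[Z[:,:2]-[563,-3],np.ones(len(Z))]; s=np.linalg.lstsq(A,Z[:,2],rcond=None)[0]; print('tilt deg',np.degrees(s[:2]),'z',s[2],rect(c,pm,73))
c,im,de=snap('scene','s9.png'); cv2.imwrite('pics/c9.png',cv2.resize(im[170:330,190:430],None,fx=3.3,fy=3.3)[...,::-1])
```

```text
[563.40820419  -2.91179358 210.74733646] [ 0.03322832  0.15293814 -1.0184982 ] 22.2
tilt deg [ 0.04265128 -0.02776334] z 73.46538991838301 ((563.77197265625, -2.9587936401367188), (64.10550689697266, 157.7646484375), 73.93356323242188)
```

View pics/c9.png

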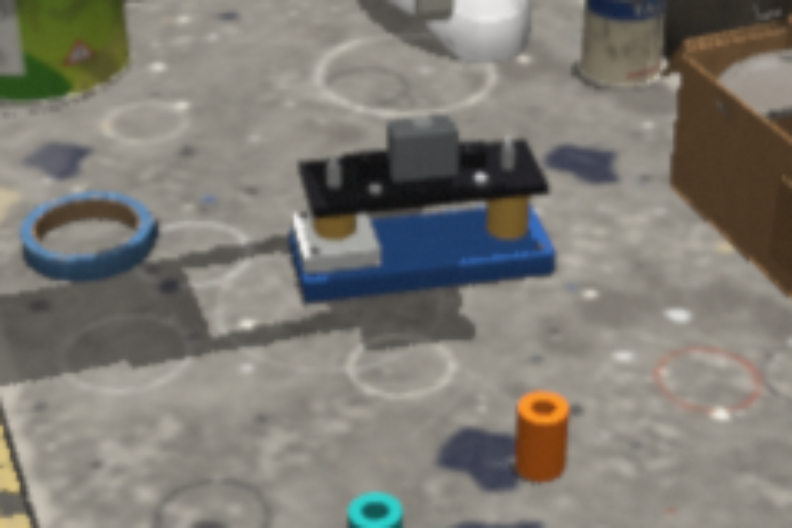

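The plate sits level on both sleeves, tilt under 0.1°, with both pins through its holes at crop (333,172) and (508,155). The tape roll is untouched. Handing in.

```bash
python3 -c "
from plant import bot
print(bot.close_job())"
```

```text
the job is handed in; nothing more can be done
None
```

The job is handed in: the tall sleeve is seated on the low pin and the short one on the pad pin, and the backplate rests level on both and is released. The arm never went near the tape roll or the bottle, and it took about 22 s of the 72 s allowed.

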